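# Coating check on a tilting rotary table

## Robot

A 7-joint arm with a two-finger parallel gripper is mounted at the origin on a cart in front of the work surface, level with it; the furniture and walls round the work are solid. World frame = base frame: x ahead of the robot, y to its left, z up, the work surface at z = 0. Lengths are in m, angles in rad, forces in N, time in s.
With the tool pointing down it reaches from about 0.425 to 0.875 m from the base axis. Payload 4.7 kg.
Tool frame: the origin (TCP) lies midway between the tips of the shut fingers; the grasp point (between the pads) lies 19 mm behind it; z points along the fingers, y is the line along which they close (so a half turn about z gives the same grasp; the last joint's range is limited). The gripper opens to 87 mm and grips with 3 to 60 N. Pads are 19 mm wide; open, the fingers measure 117 mm over their backs; the gripper's body (75 mm by 190 mm) begins 51 mm behind the grasp point.
Start: joints at [-1.319, 0.321, -0.07, 1.45, 0.023, 1.371, -0.057], TCP at [0.153, 0.632, 0.223] pointing down, gripper open.
Joint ranges: [-2.86, 2.86], [-0.3, 2.09], [-1.38, 1.24], [0.06, 2.45], [-1.56, 4.7], [0.09, 2.05], [-2.69, 2.69]. Speed limits (rad/s): [2.57, 2.57, 3.14, 3.14, 3.14, 3.14, 3.14].

## Interface

Orientations are given as a rotation vector (axis times angle).
In Python, from bench import monitor, cams, workorder gives the robot as it stands.
- The arm moves only by the tool move_arm, never from a script. Its arguments are lists of equal length, an entry for each row: "slide": the shift along the tool's x, y, z in cm, a list of three; "roll": the turn about the tool's z in rad. In form: {"slide": [[dx, dy, dz], ...], "roll": [roll, ...]}. A call has 1 to 20 rows; each row is the pose to reach, as a shift and turn from the pose commanded when the call began, along the tool's axes at that moment; what a row does not reach only later rows make up. A row lasts 1/10 s, in which the tool goes at most 50 mm and 8.59 degrees, less where a joint would pass 70% of its speed; a pose out of reach is approached as far as the arm can. A call with a gripper value outside its range is refused whole. "gripper" is the finger opening in cm, from 0 to 8.7, set as the call begins (left out, the last holds). The fingers move at their own pace and stop on an object; "squeeze" is the grip in N (left out, the last holds). Time passes only in rows, so rows that repeat a pose let the fingers close. It gives the time, the measured TCP pose, the force, the opening and the grip force at its end, in the units of the state.
- monitor.get_state(): the state, without advancing time (a new reading comes with each control period).
- cams.get_image(name): name is "side" or "top" or "wrist"; returns the picture (480x640x3 uint8, red, green, blue); there is no depth.
- cams.get_calibration(name): a dict with "mtx" (3x3 intrinsics, pixels), "R" (3x3) and "t" (3): a world point X has camera coordinates R X + t. Camera axes: x right, y down, z forward; pixel columns grow to the right and rows downward; lengths in m; the calibration is good to about 2 mm. A picture is of the moment at which its call begins: read the wrist's pose just before it. get_calibration takes no time and is no camera call; for the wrist camera it gives the pose at the moment of the call.
- workorder.close_job(): hands the job in; it is judged then, once.
The state is a dict: "time": time; "joint_positions": joint angles; "qd": joint speeds; "joint_torque": joint torques, N m; "position": TCP position; "tool_rot": TCP orientation; "ft_force": force on the tool from outside, world axes, zero at the start; "torque": the same for the moment, N m; "grip_width": opening from 0.0 (shut) to 1.0 (fully open); "grip_force": force on a finger pad.
Only numpy, scipy, OpenCV 4.12 (cv2) and the standard library are available. Lean on these libraries where they do the work, as an engineer would, in place of code of your own. Each camera call takes 0.05 s, during which the arm holds its last target. There are 200 camera calls.

## Task

Check the paint thickness on the sloping face of the yellow cover: turn the rotary plate (the black knob is for that) until the knob's arm stands in line with the red index tongue, and tilt the table (with the red ball lever) until the sloping face is level. Then lift the pen gauge out of its stand, set its steel nose down gently inside the black ring, square to the face, and press until the spring nose is about half way in. Finish while still holding the gauge there, pressed and steady; the fresh paint may be touched by nothing but the nose, and that only at the ring, and the marker, spanner and blue tin stay where they are.

Things in the scene. Friction and masses are not known exactly. Their poses are not given: they have to be found in the camera images.
- table_base: fixed base of the green tilting rotary table, 150 x 176 x 12 mm; origin at the centre of its underside on the bench, x from front to rear, y to the left, z up. Two green cheeks (y = +-72 mm, up to 97 mm high) carry the tilt axis, which runs along the base's y at x = 0, z = 75 mm. A fixed clamp jig (its red handle up to 122 mm high) stands to its left
- tilt (a joint): tilt of the table about the base's +y axis (rad): 0 = rotary plate level, positive = plate leans to the rear (its front rises). Range -0.15 to 0.75. Stiff friction joint (0.6 N m) that stays where it is left. With swivel at 0, the cover's sloping face is level at 0.349 (20 degrees)
- swivel (a joint): turn of the round aluminium plate (124 mm dia., on the tilting part; its axis crosses the tilt axis at right angles) about its upward normal (rad), counterclockwise from above positive; 0 = the knob's arm points to the front (-x of the tilting part), over the red index tongue. Range -1.6 to 1.6. Friction joint (0.3 N m), stays where it is left
- knob_mid (a point): middle of the round black turning knob: 18 mm diameter, 26 mm high (from 15 mm below to 11 mm above this point), stands along the plate's normal on an arm at the plate's rim, 80 mm from the swivel axis and 42 mm above the tilt axis along the plate's normal. z axis = the plate's normal. Turns the plate
- lever_ball (a point): centre of the red ball, 24 mm diameter, at the upper end of the tilt lever, 100 mm from the tilt axis: at tilt 0 it lies at x = -24.7 mm, y = 94 mm, z = 171.9 mm in the base's frame and goes to the rear as the tilt grows. With the face level the ball is the highest part of the table (its top 187 mm over the bench): carry the gauge over it
- cover: yellow painted box cover, 76 x 60 x 50 mm (x, y, z), screwed to the rotary plate, wedge-shaped: its top slopes 20 degrees down to the front (towards the knob), from 50 mm to 27 mm high. Origin at the centre of its underside, on the swivel axis, 24 mm above the tilt axis; z = the plate's normal, -x towards the knob
- ring_spot (a point): centre of the black ring (17 mm diameter) drawn on the cover's sloping face; z axis = outward normal of that face. In the cover's frame at x = -6 mm, y = 0, z = 38.3 mm. With the face level it is about 135 mm over the bench
- gauge_stand: fixed grey block 62 x 96 x 50 mm in which the gauge stands in a through hole of 25 mm diameter; origin at the centre of its underside; the hole is 20 mm to +y of the centre, a small steel disc is 24 mm to -y
- gauge: loose pen-type coating gauge, 127 mm long, 0.1 to 0.2 kg, upright in the stand. Origin at the nose point when fully out, z towards the rear end. Steel nose 10 mm dia. to z = 11 mm, barrel 22 mm dia. to 45 mm, orange collar 30 mm dia. to 51 mm (rests on the stand: nose point 5 mm over the bench), black square grip 24 x 24 mm to 127 mm, flats along x and y, display on the -x flat. Lift 60 mm
- gauge_grip (a point): point to grip: middle of the square black grip, on the pen axis, 95 mm from the nose point; take it across two of its flats (24 mm)
- nose (a joint): how far the spring nose is pushed into the gauge (m): 0 = fully out, 0.008 = fully in. Spring force 1.4 N as it begins to move, 2.8 N half way (0.004), 4.2 N at the end of its stroke; beyond that the contact is rigid
- gauge_tip (a point): point of the gauge's nose, the middle of its flat end; moves with the nose
- marker: bystander: felt marker lying on the bench, white and black, 16 x 124 x 17 mm (along its y)
- wrench_b: bystander: steel open-end spanner lying flat behind the clamp jig, 26 x 134 x 6 mm (along its y)
- paste_tin: bystander: blue round tin, 57 mm diameter, 44 mm high
Not all that is in view belongs to the job. Several things look just like the gauge: the one meant starts farthest to the robot's right.

How it is judged:
By the outcome, as a careful person would: the job done as asked, in the order asked, and still so for the second after the job is handed in, while the arm keeps its last pose, push and grip.
It also fails if it takes over 61 s, if anything falls off the work surface, if the arm or the gripper's body presses on something with over 40 N, if the wrist force passes 120 N, or if a joint passes its speed limit or range.

## Working session

There is one attempt and no reset: what is moved stays moved. The work goes in short steps, Python scripts to look and compute and a tool call to move; the robot and the scene stay as the last step left them, time stands still between calls to the robot, and variables do not carry over. Pictures are saved under pics/ and viewed, at most 10 in all, crops included, and the job is handed in when it is done.

Besides the shell and the picture viewer there is one more tool, called by a JSON object that holds its "api" and its "payload". move_arm: Moves the arm, as the interface text tells. Its arguments: {"type":"object","properties":{"slide":{"type":"array","items":{"type":"array","items":{"type":"number"}}},"roll":{"type":"array","items":{"type":"number"}},"gripper":{"type":"number"},"squeeze":{"type":"number"}},"required":["slide","roll"]}

```bash
ls; mkdir -p pics
python3 - <<'E'
from bench import monitor,cams
import cv2,numpy as np
s=monitor.get_state();print({k:np.round(v,3) for k,v in s.items()})
for n in("side","top"):
    im=cams.get_image(n);cv2.imwrite(f"pics/{n}0.png",im[:,:,::-1])
for n in("side","top","wrist"):
    c=cams.get_calibration(n);print(n,np.round(c["mtx"],1).tolist(),np.round(c["R"],3).tolist(),np.round(c["t"],3), np.round(-c["R"].T@c["t"],3))
E
```

```text
pics
{'time': np.float64(0.0), 'joint_positions': array([-1.319,  0.322, -0.07 ,  1.452,  0.023,  1.371, -0.057]), 'qd': array([-0.   , -0.001, -0.   ,  0.   , -0.   , -0.001,  0.   ]), 'joint_torque': array([-0.0000e+00, -4.9128e+01, -4.0400e-01, -3.1253e+01, -6.4000e-02,
        4.3000e-02,  0.0000e+00]), 'position': array([0.153, 0.631, 0.221]), 'tool_rot': array([-3.730e-01, -3.119e+00,  3.000e-03]), 'ft_force': array([-0.777, -0.012, -0.38 ]), 'torque': array([-0.003,  0.043, -0.046]), 'grip_force': np.float64(0.0), 'grip_width': np.float64(1.0)}
side [[599.1, 0.0, 321.2], [0.0, 599.1, 248.5], [0.0, 0.0, 1.0]] [[-0.969, -0.244, -0.018], [-0.099, 0.458, -0.883], [0.224, -0.855, -0.468]] [0.553 0.085 1.441] [0.222 1.328 0.76 ]
top [[501.8, 0.0, 321.3], [0.0, 501.8, 240.5], [0.0, 0.0, 1.0]] [[-0.029, -0.999, -0.012], [-0.988, 0.031, -0.149], [0.15, 0.007, -0.989]] [0.16  0.545 1.135] [0.374 0.135 1.206]
wrist [[343.6, 0.0, 311.8], [0.0, 343.6, 244.7], [0.0, 0.0, 1.0]] [[0.235, 0.972, -0.002], [0.941, -0.227, 0.252], [0.245, -0.061, -0.968]] [-0.649 -0.031  0.39 ] [0.087 0.648 0.384]
```

View pics/top0.png

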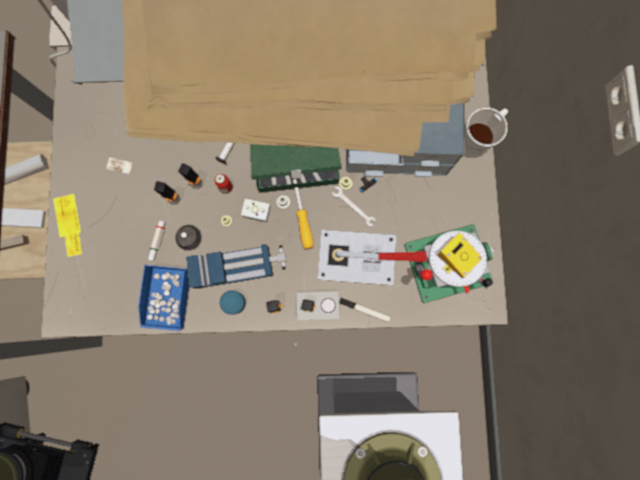

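View pics/side0.png

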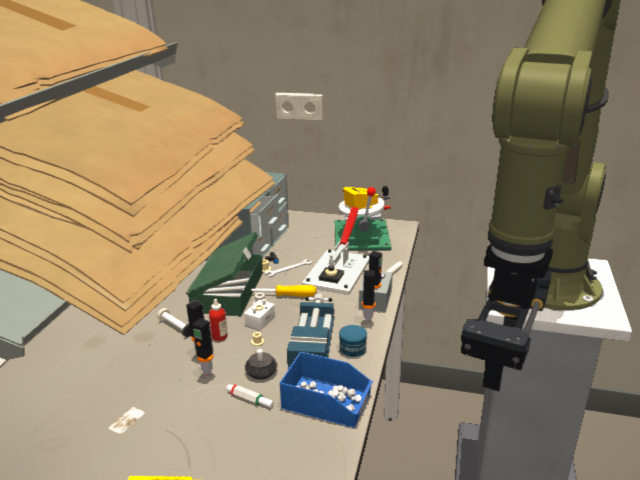

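The top view shows the table at about (448,262), with the knob at (488,283) and the ball at (426,274). There are four gauge look-alikes: (307,305), (275,306), (165,190) and (190,175). The one at (307,305) is farthest right (smallest y) and stands in the grey block with the white disc, so it fits the description. I'll confirm that in an enlarged crop and get sharper pixels.

Run:
```python
import cv2,numpy as np
t=cv2.imread("pics/top0.png");s=cv2.imread("pics/side0.png")
a=cv2.resize(t[215:335,260:510],(800,384),interpolation=cv2.INTER_CUBIC) #3.2x
b=cv2.resize(s[180:255,325:425],(400,300)[:2],interpolation=cv2.INTER_CUBIC)[:216*2]
c=cv2.resize(s[240:325,345:410],None,fx=3,fy=3,interpolation=cv2.INTER_CUBIC)
b=cv2.resize(s[180:252,325:425],None,fx=3,fy=3,interpolation=cv2.INTER_CUBIC)
o=np.zeros((216,800,3),np.uint8);o[:,:300]=b
c=c[:216];o[:,320:320+c.shape[1]]=c
cv2.imwrite("pics/crop0.png",np.vstack([a,o]))
```

```text
(no output)
```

View pics/crop0.png

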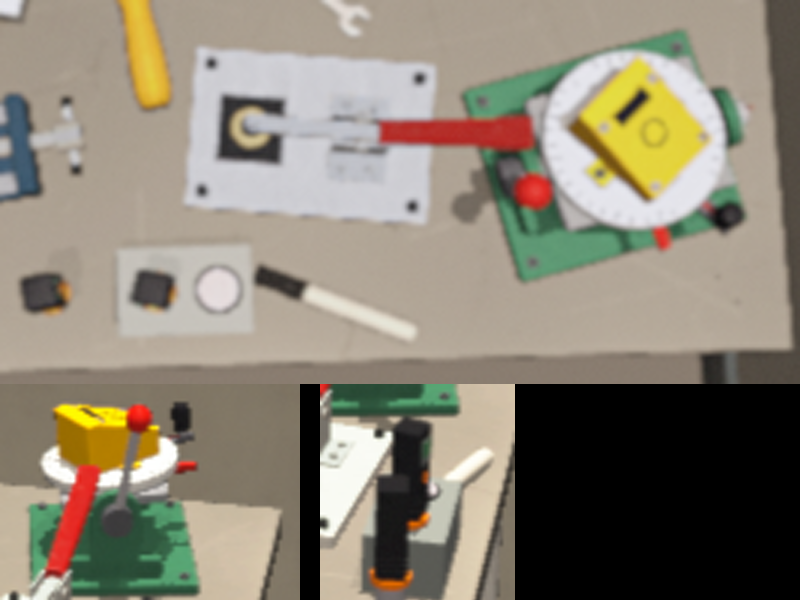

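The crop confirms it: the gauge at (307,305) stands in the grey block with its collar on the block, and the other one at (275,306) stands free on the bench. The red tongue is at (467,289) and the knob at (487,282), so swivel is positive, about +0.6. Next I'll triangulate.

```bash
cat > h.py <<'E'
from bench import monitor,cams
import cv2,numpy as np
from scipy.spatial.transform import Rotation as Ro
def ray(c,p):
    q=cv2.undistortPoints(np.float64([[p]]),np.float64(c["mtx"]),None)[0,0]
    d=c["R"].T@np.r_[q,1];return -c["R"].T@c["t"],d/np.linalg.norm(d)
def plane(c,p,z):
    o,d=ray(c,p);return o+d*(z-o[2])/d[2]
def tri(L):
    A=np.zeros((3,3));b=np.zeros(3);R=[ray(c,p) for c,p in L]
    for o,d in R:
        M=np.eye(3)-np.outer(d,d);A+=M;b+=M@o
    X=np.linalg.solve(A,b);return X,max(np.linalg.norm(np.cross(X-o,d)) for o,d in R)
def proj(c,X):
    q=c["mtx"]@(c["R"]@np.asarray(X)+c["t"]);return q[:2]/q[2]
def blob(im,lo,hi,box,pick=0):
    x0,y0,x1,y1=box;h=cv2.cvtColor(im[y0:y1,x0:x1],cv2.COLOR_BGR2HSV)
    m=cv2.inRange(h,np.array(lo),np.array(hi))
    n,l,s,c=cv2.connectedComponentsWithStats(m);k=1+np.argmax(s[1:,4]);
    return c[k]+[x0,y0],s[k]
E
python3 - <<'E'
from h import *
np.set_printoptions(precision=4,suppress=True)
t=cv2.imread("pics/top0.png");s=cv2.imread("pics/side0.png")
T=cams.get_calibration("top");S=cams.get_calibration("side")
bt=blob(t,(0,150,120),(6,255,255),(419,267,436,283));bs=blob(s,(0,150,120),(6,255,255),(362,183,380,200));print(bt,bs)
print("ball",tri([(T,bt[0]),(S,bs[0])]))
kt=blob(t,(0,0,0),(180,255,60),(479,272,497,292));ks=blob(s,(0,0,0),(180,255,60),(378,182,394,202));print(kt,ks)
print("knob",tri([(T,kt[0]),(S,ks[0])]))
print("gauge top",tri([(T,(307.5,305)),(S,(375.7,254.7))]))
f=lambda u,v:(260+u/3.2,215+v/3.2)
for n,p,z in[("TL",(465,92),.012),("TR",(687,32),.012),("BL",(525,280),.012),("BR",(745,205),.012),("holeTL",(482,101),.012),("holeTR",(680,45),.012),("holeBL",(532,262),.012),("disc",(218,289),.05),("stTL",(117,249),.05),("stTR",(252,244),.05),("stBL",(118,335),.05),("stBR",(253,331),.05),("tongue",(662,238),.09),("plate",(635,139),.098),("ring",(654,132),.135)]:
    print(n,plane(T,f(*p),z))
bt=blob(t,(20,150,100),(35,255,255),(430,225,490,285));print("yellow",bt)
E
```

```text
(array([426.1771, 274.4062]), array([ 2,  2, 11, 11, 96], dtype=int32)) (array([371.1167, 190.8833]), array([ 6,  4,  8,  9, 60], dtype=int32))
ball (array([ 0.4536, -0.0707,  0.1746]), np.float64(0.0007037575097365699))
(array([485.9512, 282.0244]), array([ 3,  7,  9,  8, 41], dtype=int32)) (array([384.6596, 190.8723]), array([ 4,  5,  6,  9, 47], dtype=int32))
knob (array([ 0.438 , -0.2088,  0.1201]), np.float64(0.0012892988007661334))
gauge top (array([0.3993, 0.1763, 0.1277]), np.float64(0.0004151713108284303))
TL [ 0.5403 -0.0577  0.012 ]
TR [ 0.5807 -0.2269  0.012 ]
BL [ 0.3992 -0.0942  0.012 ]
BR [ 0.4495 -0.26    0.012 ]
holeTL [ 0.5331 -0.0701  0.012 ]
holeTR [ 0.571  -0.2209  0.012 ]
holeBL [ 0.4123 -0.1001  0.012 ]
disc [0.3986 0.1321 0.05  ]
stTL [0.4292 0.2036 0.05  ]
stTR [0.4298 0.1067 0.05  ]
stBL [0.3682 0.2042 0.05  ]
stBR [0.3682 0.1081 0.05  ]
tongue [ 0.4235 -0.1753  0.09  ]
plate [ 0.4919 -0.1594  0.098 ]
ring [ 0.4923 -0.1626  0.135 ]
yellow (array([459.67  , 255.5403]), array([ 10,   9,  39,  43, 894], dtype=int32))
```

Triangulation agrees with the text:

| Item | Measured value | Check |
|---|---|---|
| Base centre | about (0.4925, -0.160), yaw about 14° | |
| Ball | radius 0.101 m, so tilt about 0.09 | 0.100 m expected |
| Gauge top | z about 0.128 | 0.132 expected |
| Stand | 62 x 97 mm | 62 x 96 mm expected |

I'm moving above the stand for a wrist view.

{"api": "move_arm", "payload": {"slide": [[-1, -1, -2], [-4, -4, -5], [-8, -8, -8], [-12, -12, -10], [-16, -15, -10], [-20, -19, -10], [-24, -23, -10], [-28, -27, -10], [-32, -31, -10], [-36, -35, -10], [-39, -37, -10], [-39.8, -37.8, -10], [-39.8, -37.8, -10], [-39.8, -37.8, -10]], "roll": [0, 0, 0, 0, 0, 0, 0, 0, 0, 0, 0, 0, 0, 0]}}

```text
time: 1.5
position: [0.4513, 0.1691, 0.3223]
tool_rot: [-0.379, -3.118, -0.0]
ft_force: [0.4, 0.3, 0.4]
grip_width: 1.0
grip_force: 0.0
```

Run:
```python
from h import *
import json
s=monitor.get_state();c=cams.get_calibration("wrist");im=cams.get_image("wrist")
print(s["time"],s["position"],s["tool_rot"],s["ft_force"],s["joint_positions"])
cv2.imwrite("pics/w1.png",im[:,:,::-1]);np.savez("w1.npz",**c)
```

```text
1.5 [0.45134356 0.16913139 0.32230062] [-3.78666723e-01 -3.11806528e+00 -2.21355751e-04] [0.37912987 0.29882839 0.43528412] [-0.82774195 -0.08758604  0.38777962  1.69904888  0.03266969  1.52412942
  0.88625002]
```

View pics/w1.png

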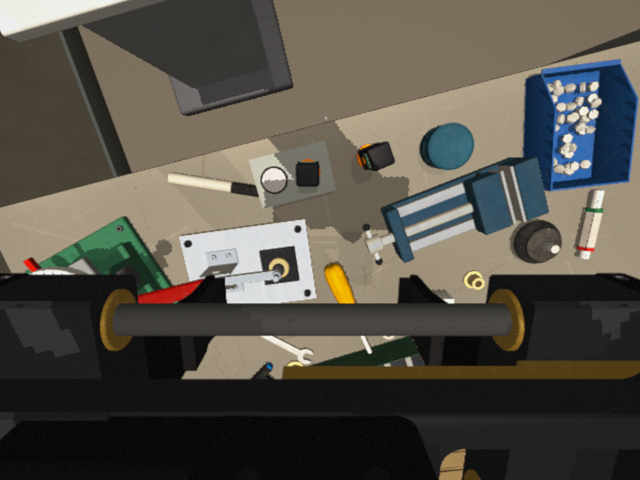

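The wrist view shows the gauge top at (308,173) in the stand, with the disc at (273,180), the marker at (212,185) and the second gauge at (377,155). I'll measure its position and flats from the black contour, and triangulate against the top view.

Run:
```python
from h import *
np.set_printoptions(precision=4,suppress=True)
W=np.load("w1.npz");im=cv2.imread("pics/w1.png");T=cams.get_calibration("top")
x0,y0=292,155;g=cv2.cvtColor(im[y0:192,x0:326],cv2.COLOR_BGR2GRAY)
g=cv2.resize(g,None,fx=4,fy=4,interpolation=cv2.INTER_CUBIC)
for th in(45,60,75):
    cs,_=cv2.findContours((g<th).astype(np.uint8),0,1);k=max(cs,key=cv2.contourArea);r=cv2.minAreaRect(k)
    p=np.array(r[0])/4+[x0-.4,y0-.4]
    b=cv2.boxPoints(r)/4+[x0-.4,y0-.4];B=np.array([plane(W,q,.132) for q in b])
    e=B[1]-B[0];e2=B[2]-B[1]
    print(th,p,np.array(r[1])/4,plane(W,p,.132),np.linalg.norm(e),np.linalg.norm(e2),"yaw",np.degrees(np.arctan2(e[1],e[0]))%90)
    print(tri([(W,p),(T,(307.5,305))]))
# disc
d,st=blob(im,(0,0,170),(180,70,255),(258,162,290,195));print("disc",d,st,plane(W,d,.051))
print(tri([(W,d),(T,(328.1,305.3))]))
```

```text
45 [307.225 173.725] [24.25 22.25] [0.4012 0.1768 0.132 ] 0.022190488481697208 0.023923142696439824 yaw 76.16299760840754
(array([0.3999, 0.1764, 0.1342]), np.float64(0.0012502254006456727))
60 [307.1 173.6] [25. 23.] [0.401  0.1767 0.132 ] 0.022930324012308666 0.024658737658623992 yaw 76.16296738875005
(array([0.3998, 0.1763, 0.1345]), np.float64(0.0011648854095607966))
75 [307.1 173.6] [23.5 25.5] [0.401  0.1767 0.132 ] 0.02515415781284617 0.02342463665040578 yaw 75.47159801032234
(array([0.3998, 0.1763, 0.1345]), np.float64(0.0011648841090260802))
disc [266.816 172.292] [  0   0  32  33 250] [0.3913 0.1266 0.051 ]
(array([0.3941, 0.1324, 0.0949]), np.float64(0.003504185306382291))
```

The gauge is at about (0.4005, 0.1765) with its top at 0.134 and its flats at yaw -14°, already square to the tool. Next I'm going over the table with roll +0.6, so the fingers lie along the knob's radius.

{"api": "move_arm", "payload": {"slide": [[-0.5, -2, 0], [-1.5, -6, 0], [-3, -10.5, 0], [-4.5, -15, 0], [-6, -19.5, 0], [-7.5, -24, 0], [-9, -28.5, 0], [-10, -33, 0], [-10.7, -35.4, 0], [-10.7, -35.4, 0], [-10.7, -35.4, 0]], "roll": [0.03, 0.1, 0.2, 0.3, 0.4, 0.5, 0.58, 0.6, 0.6, 0.6, 0.6]}}

```text
time: 2.65
position: [0.4714, -0.1977, 0.3223]
tool_rot: [-1.277, -2.869, -0.001]
ft_force: [0.2, 1.0, -0.4]
grip_width: 1.0
grip_force: 0.0
```

Run:
```python
from h import *
s=monitor.get_state();c=cams.get_calibration("wrist");im=cams.get_image("wrist")
print(s["time"],s["position"],s["tool_rot"],s["ft_force"],s["joint_positions"])
cv2.imwrite("pics/w2.png",im[:,:,::-1]);np.savez("w2.npz",**c)
```

```text
2.65 [ 0.47137078 -0.19774305  0.32232341] [-1.27698923e+00 -2.86941465e+00 -9.87069624e-04] [ 0.18860805  1.00987622 -0.39072749] [-0.48569692 -0.04220373  0.81490053  1.64958312  0.03003896  1.52178385
  1.06062474]
```

View pics/w2.png

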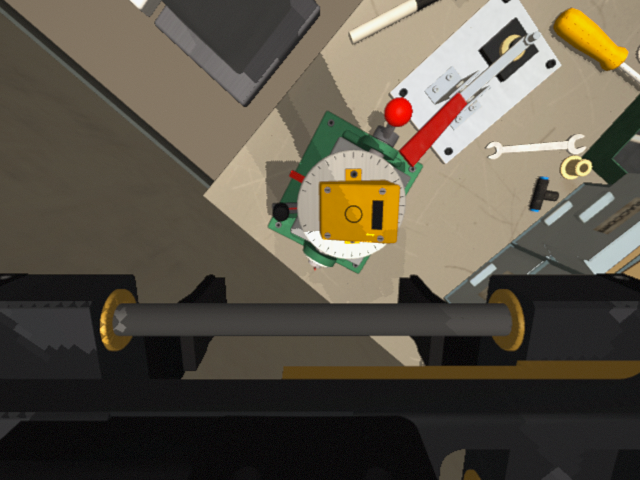

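The second wrist view shows the knob at (281,212), tongue at (296,175), ball at (398,112) and ring at (353,214). I'll refine these against the top view.

Run:
```python
from h import *
np.set_printoptions(precision=4,suppress=True)
W=np.load("w2.npz");im=cv2.imread("pics/w2.png");T=cams.get_calibration("top");t=cv2.imread("pics/top0.png")
b,st=blob(im,(0,150,90),(8,255,255),(380,95,416,130));print("ball",b,st);X,e=tri([(W,b),(T,(426.6,274.4))]);print(X,e)
k,st=blob(im,(0,0,0),(180,255,45),(268,198,295,226));print("knob",k,st,plane(W,k,.135));print(tri([(W,k),(T,(487,282))]))
tg,st=blob(im,(0,150,90),(8,255,255),(286,166,306,184));print("tongue",tg,st,plane(W,tg,.09))
h=cv2.cvtColor(im,cv2.COLOR_BGR2HSV);m=cv2.inRange(h,(18,140,100),(32,255,255));m[:160]=0;m[260:]=0;m[:,:310]=0;m[:,410:]=0
m=cv2.morphologyEx(m,cv2.MORPH_OPEN,np.ones((15,15)));c=max(cv2.findContours(m,0,1)[0],key=cv2.contourArea);r=cv2.minAreaRect(c);print("cover",r)
g=cv2.inRange(h,(55,90,30),(85,255,255));g[:100]=0;g[280:]=0;g[:,:255]=0;g[:,450:]=0
c=max(cv2.findContours(g,0,1)[0],key=cv2.contourArea);c=cv2.convexHull(c)
B=cv2.approxPolyDP(c,8,True)[:,0];print(B);print(np.array([plane(W,q,.012) for q in B]))
gr=cv2.cvtColor(im,cv2.COLOR_BGR2GRAY)[200:230,338:368];gr=cv2.resize(gr,None,fx=6,fy=6,interpolation=cv2.INTER_CUBIC)
ys,xs=np.where(gr<75);q=np.array([xs.mean()/6+338-.4,ys.mean()/6+200-.4]);print("ring",q,plane(W,q,.135),plane(W,(353.5,214),.135))
R=Ro.from_rotvec(monitor.get_state()["tool_rot"]).as_matrix();print(R)
```

```text
ball [397.8776 111.8524] [  4   2  29  30 637]
[ 0.4543 -0.0716  0.1754] 0.0015228876204049725
knob [280.592 211.2  ] [  5   4  17  19 250] [ 0.439  -0.2093  0.135 ]
(array([ 0.4385, -0.2135,  0.1125]), np.float64(0.0013503771776886262))
tongue [296.3846 175.9231] [  3   4  16  13 104] [ 0.4277 -0.175   0.09  ]
cover ((349.0, 209.0), (64.0, 58.0), 90.0)
[[326 112]
 [421 165]
 [406 193]
 [297 171]]
[[ 0.403  -0.0942  0.012 ]
 [ 0.5427 -0.058   0.012 ]
 [ 0.5547 -0.0974  0.012 ]
 [ 0.4245 -0.1752  0.012 ]]
ring [350.1286 215.8332] [ 0.4952 -0.165   0.135 ] [ 0.4965 -0.1613  0.135 ]
[[-0.6709  0.7415 -0.0006]
 [ 0.7415  0.6709  0.0011]
 [ 0.0012  0.0003 -1.    ]]
```

The knob model (plate at swivel 28°, tilt 0.08) and the measurement agree on (0.4385, -0.212), top 0.134. I'm closing to 3.2 cm and descending over the knob.

{"api": "move_arm", "payload": {"slide": [[0.6, -1.8, 1], [1.15, -3.5, 4], [1.15, -3.5, 8], [1.15, -3.5, 12], [1.15, -3.5, 15.5], [1.15, -3.5, 17.2], [1.15, -3.5, 17.2], [1.15, -3.5, 17.2]], "roll": [0, 0, 0, 0, 0, 0, 0, 0], "gripper": 3.2, "squeeze": 20}}

```text
time: 3.5
position: [0.4384, -0.2122, 0.151]
tool_rot: [1.274, 2.872, 0.0]
ft_force: [-0.3, -0.9, -0.2]
grip_width: 0.398
grip_force: 0.0
```

Run:
```python
from h import *
s=monitor.get_state();c=cams.get_calibration("wrist");im=cams.get_image("wrist")
print(s["time"],s["position"],s["tool_rot"],s["ft_force"],s["grip_width"])
t=cams.get_image("top")[225:325,400:520];t=cv2.resize(t,None,fx=4,fy=4,interpolation=cv2.INTER_CUBIC)
v=im[120:460,160:480]
v=v[:, :];o=np.zeros((400,800,3),np.uint8);o[:,:480]=t;o[:340,480:]=v
cv2.imwrite("pics/w3.png",o[:,:,::-1])
```

```text
3.5 [ 0.43844207 -0.2121896   0.15101912] [1.27400033e+00 2.87158734e+00 3.72673343e-04] [-0.3047104  -0.92710965 -0.15804756] 0.3980813439412986
```

View pics/w3.png

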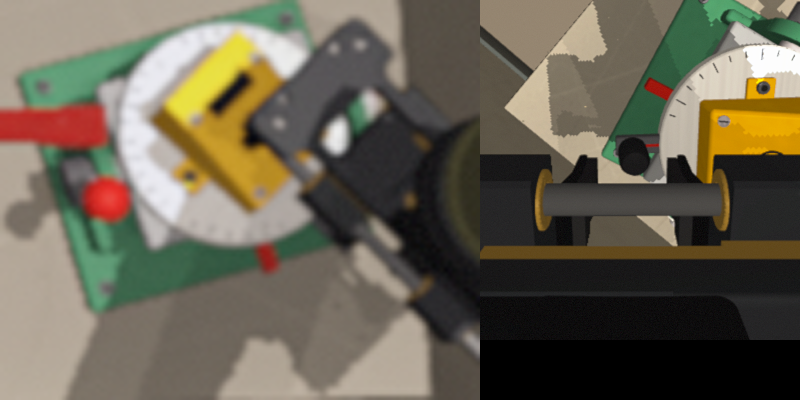

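The knob sits centred between the fingers: in the wrist crop it is at 633, with the fingers at 595 and 672. I'm lowering and gripping.

{"api": "move_arm", "payload": {"slide": [[0, 0, 1.2], [0, 0, 2.6], [0, 0, 3.6], [0, 0, 3.6], [0, 0, 3.6]], "roll": [0, 0, 0, 0, 0]}}

```text
time: 4.1
position: [0.4374, -0.2136, 0.1141]
tool_rot: [-1.278, -2.869, 0.001]
ft_force: [0.1, 0.3, 0.4]
grip_width: 0.367
grip_force: 0.0
```

{"api": "move_arm", "payload": {"slide": [[0, 0, 0], [0, 0, 0], [0, 0, 0], [0, 0, 0], [0, 0, 0], [0, 0, 0]], "roll": [0, 0, 0, 0, 0, 0], "gripper": 1.2, "squeeze": 15}}

```text
time: 4.7
position: [0.4396, -0.2123, 0.115]
tool_rot: [1.275, 2.868, 0.004]
ft_force: [4.2, 1.7, -3.0]
grip_width: 0.201
grip_force: 15.0
```

The knob is held at 17.5 mm. I'm turning the plate along its 80 mm arc by about 0.49 rad clockwise.

{"api": "move_arm", "payload": {"slide": [[0.48, 0.01, 0], [0.96, 0.06, -0.02], [1.43, 0.13, -0.03], [1.9, 0.23, -0.04], [2.36, 0.36, -0.05], [2.81, 0.51, -0.06], [3.25, 0.7, -0.07], [3.6, 0.87, -0.08], [3.76, 0.94, -0.08], [3.76, 0.94, -0.08], [3.76, 0.94, -0.08]], "roll": [0.06, 0.12, 0.18, 0.24, 0.3, 0.36, 0.42, 0.47, 0.49, 0.49, 0.49]}}

```text
time: 5.8
position: [0.421, -0.1793, 0.1158]
tool_rot: [1.933, 2.473, 0.003]
ft_force: [4.8, 0.1, -2.3]
grip_width: 0.196
grip_force: 15.1
```

Run:
```python
from h import *
np.set_printoptions(precision=4,suppress=True)
s=monitor.get_state();c=cams.get_calibration("wrist");im=cams.get_image("wrist")
print(s["time"],s["position"],s["tool_rot"],s["ft_force"],s["joint_positions"])
t=cams.get_image("top");S=cams.get_image("side");cv2.imwrite("pics/t4.png",t[:,:,::-1]);cv2.imwrite("pics/w4.png",im[:,:,::-1]);np.savez("w4.npz",**c)
o=np.zeros((400,800,3),np.uint8);o[:,:480]=cv2.resize(t[225:325,400:520],None,fx=4,fy=4,interpolation=cv2.INTER_CUBIC);o[:340,480:]=im[120:460,160:480]
cv2.imwrite("pics/c4.png",o[:,:,::-1])
```

```text
5.8 [ 0.421  -0.1793  0.1158] [1.9326 2.4733 0.0025] [ 4.8413  0.0548 -2.3377] [-0.4945 -0.0432  0.8347  2.0693  0.0352  1.0985  0.568 ]
```

View pics/c4.png

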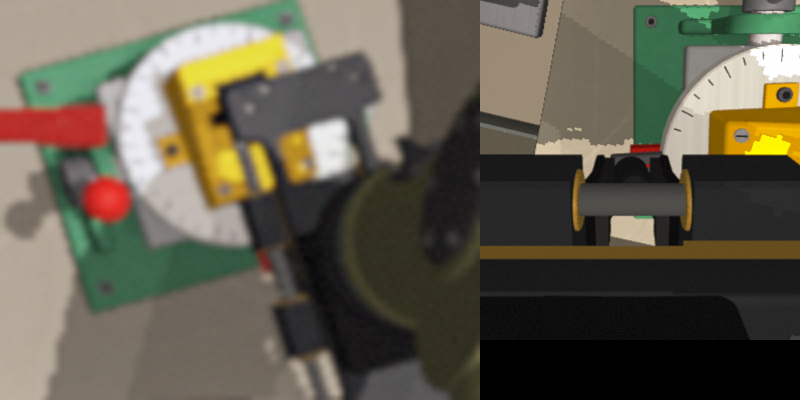

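The cover edges now run parallel to the base's front edge. I'm releasing, rising and checking the alignment from above.

{"api": "move_arm", "payload": {"slide": [[0, 0, 0], [0, 0, 0], [0, 0, 0], [0, 0, -1], [0, 0, -4], [0, 0, -8], [-2, 0, -12], [-5, 0, -16], [-5, 0, -18], [-5, 0, -18], [-5, 0, -18]], "roll": [0, 0, 0, 0, 0, 0, 0, 0, 0, 0, 0], "gripper": 3.2}}

```text
time: 7.05
position: [0.4314, -0.2276, 0.2954]
tool_rot: [-1.936, -2.474, -0.001]
ft_force: [0.6, 0.6, -1.6]
grip_width: 0.366
grip_force: 0.0
```

Run:
```python
from h import *
np.set_printoptions(precision=4,suppress=True)
s=monitor.get_state();c=cams.get_calibration("wrist");im=cams.get_image("wrist")
print(s["time"],s["position"],s["tool_rot"],s["ft_force"],s["grip_width"])
cv2.imwrite("pics/w5.png",im[:,:,::-1]);np.savez("w5.npz",**c)
cv2.imwrite("pics/c5.png",cv2.resize(im[80:280,240:440],None,fx=3,fy=3,interpolation=cv2.INTER_CUBIC)[:,:,::-1])
```

```text
7.05 [ 0.4314 -0.2276  0.2954] [-1.9355 -2.4742 -0.0007] [ 0.5667  0.5742 -1.5996] 0.36612235463680565
```

View pics/c5.png

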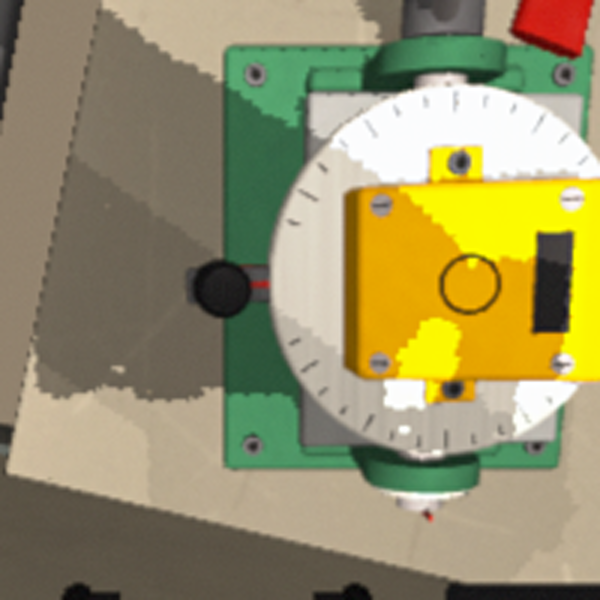

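Run:
```python
from h import *
np.set_printoptions(precision=4,suppress=True)
W=np.load("w5.npz")
f=lambda u,v:(240+u/3-.33,80+v/3-.33)
def yaw(a,b,z):
    A,B=plane(W,f(*a),z),plane(W,f(*b),z);d=A-B;return A[:2],B[:2],np.degrees(np.arctan2(-d[0],d[1])),np.linalg.norm(d)
for n,a,b,z in[("front holes",(255,73),(252,445),.012),("front edge",(225,47),(222,466),.012),("rear corners",(591,47),(557,466),.012),("lugs",(460,162),(453,388),.104),("cover front screws",(380,205),(379,362),.132),("cover front edge",(350,188),(350,375),.130),("cover rear screws",(571,199),(563,363),.147),("label",(573,234),(568,331),.145)]: print(n,*yaw(a,b,z))
print("knob",plane(W,f(222,288),.1345),"ring",plane(W,f(470,284),.137))
```

```text
front holes [ 0.4158 -0.0989] [ 0.4529 -0.2476] 13.985702759189685 0.15322267059181743
front edge [ 0.4017 -0.0924] [ 0.4423 -0.26  ] 13.618296132782651 0.17246772067753524
rear corners [ 0.5443 -0.057 ] [ 0.5865 -0.2242] 14.179281164274167 0.17248531862956729
lugs [ 0.4875 -0.1219] [ 0.5074 -0.1936] 15.490449688327368 0.07437201999260204
cover front screws [ 0.4619 -0.1428] [ 0.4749 -0.1887] 15.852167329917783 0.047757784967302035
cover front edge [ 0.4519 -0.1401] [ 0.4675 -0.1951] 15.810940826248519 0.05718465316650683
cover rear screws [ 0.513  -0.1287] [ 0.5261 -0.1744] 16.000020434809755 0.04753997686927864
label [ 0.5174 -0.1377] [ 0.5251 -0.165 ] 15.888607181020731 0.02831060386285225
knob [ 0.4212 -0.1783  0.1345] ring [ 0.4943 -0.1588  0.137 ]
```

The base yaw is 14.0° while the cover reads 15.5–15.9°, so swivel is still about +1.7°. I'm regripping and turning 2.3 mm more.

{"api": "move_arm", "payload": {"slide": [[2, 0, 0], [5, 0, 3], [5, 0, 8], [5, 0, 12.5], [5, 0, 15.5], [5, 0, 17.5], [5, 0, 18], [5, 0, 18], [5, 0, 18]], "roll": [0, 0, 0, 0, 0, 0, 0, 0, 0]}}

```text
time: 8.0
position: [0.4201, -0.1793, 0.116]
tool_rot: [1.935, 2.474, 0.001]
ft_force: [0.3, -0.7, 0.8]
grip_width: 0.369
grip_force: 0.0
```

{"api": "move_arm", "payload": {"slide": [[0, 0, 0], [0, 0, 0], [0, 0, 0], [0, 0, 0], [0.12, 0, 0], [0.24, 0, 0], [0.24, 0, 0], [0.24, 0, 0]], "roll": [0, 0, 0, 0, 0.015, 0.03, 0.03, 0.03], "gripper": 1.2}}

```text
time: 8.8
position: [0.4206, -0.1776, 0.1162]
tool_rot: [1.971, 2.442, 0.002]
ft_force: [4.5, -1.9, 0.6]
grip_width: 0.201
grip_force: 15.0
```

{"api": "move_arm", "payload": {"slide": [[0, 0, 0], [0, 0, 0], [0, 0, 0], [0, 0, -1], [0, 0, -4], [0, 0, -8], [-2, 0, -12], [-5, 0, -16], [-5, 0, -18], [-5, 0, -18], [-5, 0, -18]], "roll": [0, 0, 0, 0, 0, 0, 0, 0, 0, 0, 0], "gripper": 3.2}}

```text
time: 9.9
position: [0.4294, -0.2255, 0.2953]
tool_rot: [-1.972, -2.445, -0.001]
ft_force: [-0.4, 0.6, -1.1]
grip_width: 0.37
grip_force: 0.0
```

```bash
cat >> h.py <<'E'
def cover_yaw(im,c):
    # screws/lugs by template-free method: cover front & side edges from yellow mask, plus base front edge from green mask
    h=cv2.cvtColor(im,cv2.COLOR_BGR2HSV);out={}
    for n,lo,hi,rows,z in(("cover",(15,120,80),(34,255,255),(148,200),.13),("base",(55,80,25),(88,255,255),(110,225),.012)):
        m=cv2.inRange(h,np.array(lo),np.array(hi));P=[]
        for r in range(*rows):
            x=np.where(m[r,290:420])[0]
            if len(x):P.append((290+x[0],r))
        P=np.float32(P);v=cv2.fitLine(P,cv2.DIST_HUBER,0,.01,.01).ravel()
        y0,y1=rows;a=[(v[2]+(y-v[3])*v[0]/v[1],y) for y in rows]
        d=plane(c,a[0],z)-plane(c,a[1],z);out[n]=np.degrees(np.arctan2(-d[0],d[1]))
    return out
E
python3 - <<'E'
from h import *
np.set_printoptions(precision=4,suppress=True)
s=monitor.get_state();c=cams.get_calibration("wrist");im=cams.get_image("wrist")[:,:,::-1].copy()
print(s["time"],s["position"],s["tool_rot"],s["ft_force"],s["grip_width"])
cv2.imwrite("pics/w6.png",im);np.savez("w6.npz",**c)
print("before",cover_yaw(cv2.imread("pics/w5.png"),np.load("w5.npz")),"now",cover_yaw(im,c))
k,st=blob(im,(0,0,0),(180,255,45),(295,160,330,195));print(k,st,plane(c,k,.132))
b,st=blob(im,(0,150,90),(8,255,255),(330,10,420,100));print("ball?",b,st)
E
```

```text
9.9 [ 0.4294 -0.2255  0.2953] [-1.9721 -2.4448 -0.0005] [-0.3793  0.5888 -1.107 ] 0.3697406350269862
before {'cover': np.float64(15.754813091536779), 'base': np.float64(14.074112606308487)} now {'cover': np.float64(14.039270604505592), 'base': np.float64(14.083747969731537)}
[313.5017 176.9147] [  9   8  20  19 293] [ 0.4207 -0.1771  0.132 ]
ball? [390.6731  48.4706] [ 45  21  32  36 884]
```

Swivel is now 0 within 0.1°. Next is the red ball at (0.454, -0.0714, 0.175). The fingers stay along the base's x, opening 5 cm.

{"api": "move_arm", "payload": {"slide": [[3, 1, 0], [7.5, 3, 0], [12, 4.8, 0], [14.5, 5.7, 2], [14.5, 5.7, 6], [14.5, 5.7, 10], [14.5, 5.7, 12.5], [14.5, 5.7, 13.4], [14.5, 5.7, 13.4], [14.5, 5.7, 13.4]], "roll": [0, -0.01, -0.02, -0.03, -0.03, -0.03, -0.03, -0.03, -0.03, -0.03], "gripper": 5.5}}

```text
time: 10.95
position: [0.4552, -0.072, 0.1622]
tool_rot: [1.935, 2.474, 0.001]
ft_force: [0.8, -0.3, 0.4]
grip_width: 0.631
grip_force: 0.0
```

{"api": "move_arm", "payload": {"slide": [[0, 0, 0], [0, 0, 0], [0, 0, 0], [0, 0, 0], [0, 0, 0], [0, 0, 0], [0, 0, 0]], "roll": [0, 0, 0, 0, 0, 0, 0], "gripper": 1.8, "squeeze": 15}}

```text
time: 11.65
position: [0.4558, -0.0718, 0.1617]
tool_rot: [1.934, 2.473, 0.003]
ft_force: [5.0, 1.4, -1.7]
grip_width: 0.262
grip_force: 15.0
```

{"api": "move_arm", "payload": {"slide": [[0, 0.3, -0.05], [0, 0.7, -0.09], [0, 1.1, -0.11], [0, 1.5, -0.12], [0, 1.9, -0.11], [0, 2.3, -0.09], [0, 2.5, -0.07], [0, 2.6, -0.07], [0, 2.6, -0.07], [0, 2.6, -0.07]], "roll": [0, 0, 0, 0, 0, 0, 0, 0, 0, 0]}}

```text
time: 12.65
position: [0.4764, -0.0669, 0.1613]
tool_rot: [-1.933, -2.468, 0.01]
ft_force: [-7.5, -1.8, 5.1]
grip_width: 0.264
grip_force: 15.0
```

Run:
```python
from h import *
np.set_printoptions(precision=4,suppress=True)
s=monitor.get_state();print(s["time"],s["position"],s["ft_force"])
t=cams.get_image("top")[:,:,::-1].copy();S=cams.get_image("side")[:,:,::-1].copy()
cv2.imwrite("pics/t7.png",t);cv2.imwrite("pics/s7.png",S)
p=s["position"]-[.4937,-.1584,0];print("ball base x,y",p[0]*.970+p[1]*.2428,-p[0]*.2428+p[1]*.970)
```

```text
12.65 [ 0.4764 -0.0669  0.1613] [-7.5339 -1.7579  5.0813]
ball base x,y 0.0054165592007374246 0.093007771856869
```

{"api": "move_arm", "payload": {"slide": [[0, 0.2, -0.1], [0, 0.4, -0.1], [0, 0.45, -0.1], [0, 0.45, -0.1], [0, 0.45, -0.1]], "roll": [0, 0, 0, 0, 0]}}

```text
time: 13.25
position: [0.4801, -0.0659, 0.1616]
tool_rot: [-1.933, -2.468, 0.011]
ft_force: [-6.7, -2.5, 1.2]
grip_width: 0.262
grip_force: 15.0
```

Run:
```python
from h import *
for i in range(3):
    cams.get_image("top");s=monitor.get_state()
    p=s["position"]-[.4937,-.1584,0];print(s["time"],s["position"],s["ft_force"],"ball base x,y",p[0]*.970+p[1]*.2428,-p[0]*.2428+p[1]*.970)
```

```text
13.3 [ 0.48015648 -0.06592549  0.16163606] [-7.66452099 -3.03012442  1.58617337] ball base x,y 0.009315596149634259 0.09298863928387778
13.35 [ 0.48013504 -0.06594864  0.16160531] [-6.97068701 -1.68444666  2.53487974] ball base x,y 0.009289181649680758 0.09297138894521174
13.4 [ 0.48014344 -0.06594103  0.16160753] [-6.36353569 -1.9503056   1.06691312] ball base x,y 0.009299171025687464 0.09297673728627139
```

{"api": "move_arm", "payload": {"slide": [[0, 0, 0], [0, 0, 0], [0, 0, 0], [0, 0, -2], [0, 0, -6], [0, 0, -10], [-3, -1, -13], [-7, -1, -14], [-11, -1, -14], [-12, -1, -14], [-12, -1, -14], [-12, -1, -14]], "roll": [0, 0, 0, 0, 0, 0, 0, 0, 0, 0, 0, 0], "gripper": 5.5}}

```text
time: 14.6
position: [0.5036, -0.182, 0.3026]
tool_rot: [-1.933, -2.475, -0.0]
ft_force: [0.3, 0.4, -0.2]
grip_width: 0.63
grip_force: 0.0
```

Run:
```python
from h import *
np.set_printoptions(precision=4,suppress=True)
s=monitor.get_state();c=cams.get_calibration("wrist");im=cams.get_image("wrist")[:,:,::-1].copy()
t=cams.get_image("top")[:,:,::-1].copy();S=cams.get_image("side")[:,:,::-1].copy()
print(s["time"],s["position"],s["tool_rot"],s["ft_force"])
cv2.imwrite("pics/w8.png",im);np.savez("w8.npz",**c);cv2.imwrite("pics/t8.png",t);cv2.imwrite("pics/s8.png",S)
cv2.imwrite("pics/c8.png",cv2.resize(im[20:270,200:500],(800,667),interpolation=cv2.INTER_CUBIC)[:600])
```

```text
14.6 [ 0.5036 -0.182   0.3026] [-1.9333 -2.4746 -0.0003] [ 0.34    0.3711 -0.21  ]
```

View pics/c8.png

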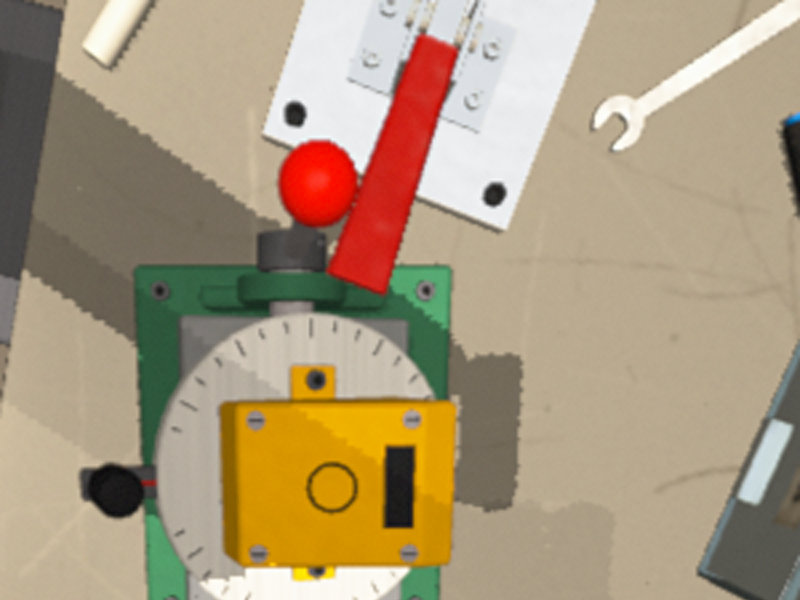

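The crop shows the ball at (318,183), ring at (332,487), knob at (116,491), and the base holes at (160,290) and (426,290). I'll check the ball's place in the base frame and the ring position.

Run:
```python
from h import *
np.set_printoptions(precision=4,suppress=True)
W=np.load("w8.npz");im=cv2.imread("pics/w8.png");t=cv2.imread("pics/t8.png");T=cams.get_calibration("top");S=cams.get_calibration("side");sm=cv2.imread("pics/s8.png")
f=lambda u,v:(200+u*.375-.3,20+v*.375-.3)
b,st=blob(im,(0,150,90),(8,255,255),(300,70,334,107));print(b,st,f(318,183))
C=np.array([.4937,-.1584]);y=np.radians(14.05);Rb=np.array([[np.cos(y),np.sin(y)],[-np.sin(y),np.cos(y)]])
for p in(b,f(318,183)): X=plane(W,p,.1745);print("ball",X,Rb@(X[:2]-C))
bt,st=blob(t,(0,150,120),(6,255,255),(415,258,445,285));print("top",bt,st)
bs,st2=blob(sm,(0,150,120),(6,255,255),(355,180,380,200));print("side",bs,st2)
print(tri([(W,b),(T,bt)]),tri([(W,b),(T,bt),(S,bs)]))
for n,q,z in(("holeFL",f(160,290),.012),("holeRL",f(426,290),.012)):
    X=plane(W,q,z);print(n,X,Rb@(X[:2]-C))
X=plane(W,f(332,487),.1356);print("ring",X,Rb@(X[:2]-C),"expect x .0157")
X=plane(W,f(116,491),.075+80*.342e-3+53*.94e-3);print("knob",X,Rb@(X[:2]-C),"expect",-.08*.9397+.053*.342)
for q in((256,419),(259,553),(412,418),(409,552)):
    X=plane(W,f(*q),.1356);print(X,Rb@(X[:2]-C))
```

```text
[319.5885  89.2911] [  5   3  29  34 797] (318.95, 88.325)
ball [ 0.4809 -0.0655  0.1745] [0.0101 0.0932]
ball [ 0.4802 -0.065   0.1745] [0.0096 0.0939]
top [421.7565 262.3217] [  0   0  14  11 115]
side [360.9286 190.7321] [ 2  7  8  9 56]
(array([ 0.4798, -0.0644,  0.1665]), np.float64(0.0009848561413661626)) (array([ 0.4795, -0.0645,  0.1747]), np.float64(0.0019269579128799233))
holeFL [ 0.4158 -0.0996  0.012 ] [-0.0613  0.076 ]
holeRL [ 0.537  -0.0693  0.012 ] [0.0636 0.0759]
ring [ 0.5091 -0.1549  0.1356] [ 0.0158 -0.0003] expect x .0157
knob [ 0.4367 -0.1721  0.1522] [-0.0586  0.0005] expect -0.057050000000000003
[ 0.4771 -0.1381  0.1356] [-0.0112  0.0237]
[ 0.4893 -0.1848  0.1356] [-0.0107 -0.0245]
[ 0.5304 -0.1244  0.1356] [0.0439 0.024 ]
[ 0.5425 -0.1711  0.1356] [ 0.0442 -0.0242]
```

Ring, knob and ball hint at an under-tilt of 0.5–1°. I'll take a second wrist view across a wide baseline and triangulate the cover's screws to check the level directly.

{"api": "move_arm", "payload": {"slide": [[-3, -2, 0], [-6, -5, 0], [-9, -8, 0], [-11, -9, 0], [-11, -9, 0], [-11, -9, 0]], "roll": [0, 0, 0, 0, 0, 0]}}

```text
time: 15.35
position: [0.443, -0.3108, 0.3029]
tool_rot: [-1.934, -2.475, -0.002]
ft_force: [0.5, 1.1, 0.3]
grip_width: 0.636
grip_force: 0.0
```

Run:
```python
from h import *
np.set_printoptions(precision=4,suppress=True)
s=monitor.get_state();c=cams.get_calibration("wrist");im=cams.get_image("wrist")[:,:,::-1].copy();print(s["time"],s["position"])
cv2.imwrite("pics/w9.png",im);np.savez("w9.npz",**c)
W=np.load("w8.npz");i8=cv2.imread("pics/w8.png")
f=lambda u,v:(200+u*.375-.3,20+v*.375-.3)
def cen(im,p,r=6):
    x,y=np.round(p).astype(int);sub=cv2.resize(im[y-r:y+r+1,x-r:x+r+1],None,fx=4,fy=4,interpolation=cv2.INTER_CUBIC)
    h=cv2.cvtColor(sub,cv2.COLOR_BGR2HSV)[:,:,1];m=(h<np.median(h)*.7).astype(np.uint8)
    n,l,st,ce=cv2.connectedComponentsWithStats(m)
    if n<2:return None,0
    k=1+np.argmax(st[1:,4]);return (ce[k]+.5)/4-.5+[x-r,y-r],st[k,4]/16
X=[]
for q in((256,419),(259,553),(412,418),(409,552)):
    a,na=cen(i8,f(*q));P=plane(W,a,.1356);b,nb=cen(im,proj(c,P),8);T,e=tri([(W,a),(c,b)]);X.append(T);print(a,na,b,nb,T,e)
X=np.array(X);print("front/rear dz",(X[2:]-X[:2])[:,2],"tilt err deg (rear higher +)",np.degrees(np.arctan2((X[2:]-X[:2])[:,2].mean(),.0546)), "left-right",X[0,2]-X[1,2],X[2,2]-X[3,2])
C=np.array([.4937,-.1584]);y=np.radians(14.05);Rb=np.array([[np.cos(y),np.sin(y)],[-np.sin(y),np.cos(y)]])
b,st=blob(im,(0,150,90),(8,255,255),tuple(np.r_[np.maximum(proj(c,[.4802,-.065,.1745])-20,0),proj(c,[.4802,-.065,.1745])+20].astype(int)));print(b,st)
b8=f(318,183);T,e=tri([(W,b8),(c,b)]);print("ball",T,e,Rb@(T[:2]-C))
# plane fit of cover front-left and rear-left base holes
for q in((160,290),(426,290)):
    a=f(*q);P=plane(W,a,.012);print("hole proj",proj(c,P))
```

```text
15.35 [ 0.443  -0.3108  0.3029]
[295.4256 177.1689] 44.8125 [398.1752  46.6469] 63.4375 [ 0.4769 -0.1384  0.1364] 2.1240477823233627e-05
[296.4618 227.2256] 39.625 [395.2193 106.3314] 57.0 [ 0.489  -0.1849  0.1363] 8.373591590974619e-06
[354.0264 176.7472] 43.875 [462.5333  45.7164] 64.4375 [ 0.5301 -0.1247  0.1373] 9.978819662976136e-06
[352.9654 226.9511] 38.1875 [457.043 105.668] 58.125 [ 0.5422 -0.1711  0.137 ] 1.3504530964100825e-05
front/rear dz [0.0009 0.0008] tilt err deg (rear higher +) 0.8833295822803455 left-right 0.00016976474283431076 0.0002748069476265491
[443.   0.] [14  0  5  1  5]
ball [ 0.4941 -0.0683  0.1095] 0.02115343448318078 [0.0223 0.0873]
hole proj [332.4771  29.3506]
hole proj [439.0009  29.3323]
```

The triangulation is consistent (residuals under 0.03 mm): the rear of the face is 0.85 mm higher, so the tilt is 0.9° short. I'm regripping the ball to push it 1.5 mm further.

{"api": "move_arm", "payload": {"slide": [[4, 2, 0], [9, 4, 0], [14, 6, 0], [19, 8, 0], [23, 9.6, 0], [23, 9.6, 4], [23, 9.6, 8.5], [23, 9.6, 12.5], [23, 9.6, 14], [23, 9.6, 14]], "roll": [0, 0, 0, 0, 0, 0, 0, 0, 0, 0]}}

```text
time: 16.4
position: [0.4783, -0.0634, 0.1605]
tool_rot: [-1.929, -2.475, 0.006]
ft_force: [-0.1, 0.0, 0.6]
grip_width: 0.632
grip_force: 0.0
```

{"api": "move_arm", "payload": {"slide": [[0, 0, 0], [0, 0, 0], [0, 0, 0], [0, 0, 0], [0, 0, 0], [0, 0, 0], [0, 0, 0]], "roll": [0, 0, 0, 0, 0, 0, 0], "gripper": 1.8}}

```text
time: 17.1
position: [0.4803, -0.0658, 0.1636]
tool_rot: [-1.936, -2.474, -0.0]
ft_force: [-3.8, 0.9, 5.7]
grip_width: 0.264
grip_force: 15.0
```

{"api": "move_arm", "payload": {"slide": [[0, 0.2, 0], [0, 0.4, 0], [0, 0.5, 0], [0, 0.5, 0], [0, 0.5, 0]], "roll": [0, 0, 0, 0, 0]}}

```text
time: 17.6
position: [0.4834, -0.065, 0.163]
tool_rot: [-1.934, -2.471, 0.004]
ft_force: [-6.4, 0.0, 8.1]
grip_width: 0.263
grip_force: 15.0
```

It went 3.1 mm, too far by about 1.6 mm. I'm pulling back gently.

{"api": "move_arm", "payload": {"slide": [[0, -0.4, 0], [0, -0.7, 0], [0, -0.9, 0], [0, -1.0, 0], [0, -1.0, 0], [0, -1.0, 0]], "roll": [0, 0, 0, 0, 0, 0]}}

```text
time: 18.2
position: [0.4786, -0.0662, 0.1638]
tool_rot: [1.932, 2.47, 0.008]
ft_force: [7.0, 1.6, -3.1]
grip_width: 0.262
grip_force: 15.0
```

{"api": "move_arm", "payload": {"slide": [[0, 0.3, 0], [0, 0.6, 0], [0, 0.75, 0], [0, 0.82, 0], [0, 0.82, 0], [0, 0.82, 0]], "roll": [0, 0, 0, 0, 0, 0]}}

```text
time: 18.8
position: [0.4817, -0.0654, 0.1632]
tool_rot: [-1.934, -2.471, 0.004]
ft_force: [-5.0, -0.3, 8.3]
grip_width: 0.256
grip_force: 15.0
```

{"api": "move_arm", "payload": {"slide": [[0, 0, 0], [0, 0, 0], [0, 0, 0], [0, 0, -2], [0, 0, -6], [0, 0, -10], [-3, -1, -13], [-7, -1, -14], [-11, -1, -14], [-12, -1, -14], [-12, -1, -14], [-12, -1, -14]], "roll": [0, 0, 0, 0, 0, 0, 0, 0, 0, 0, 0, 0], "gripper": 5.5}}

```text
time: 20.0
position: [0.5026, -0.1823, 0.3024]
tool_rot: [-1.933, -2.474, 0.0]
ft_force: [0.1, 0.4, -0.3]
grip_width: 0.63
grip_force: 0.0
```

```bash
cat >> h.py <<'E'
def cen(im,p,r=6):
    x,y=np.round(p).astype(int);sub=cv2.resize(im[y-r:y+r+1,x-r:x+r+1],None,fx=4,fy=4,interpolation=cv2.INTER_CUBIC)
    h=cv2.cvtColor(sub,cv2.COLOR_BGR2HSV)[:,:,1];m=(h<np.median(h)*.7).astype(np.uint8)
    n,l,st,ce=cv2.connectedComponentsWithStats(m)
    k=1+np.argmax(st[1:,4]);return (ce[k]+.5)/4-.5+[x-r,y-r],st[k,4]/16
def snap(n):
    s=monitor.get_state();c=cams.get_calibration("wrist");im=cams.get_image("wrist")[:,:,::-1].copy()
    cv2.imwrite(f"pics/{n}.png",im);np.savez(n+".npz",**c);print(s["time"],s["position"],s["tool_rot"],s["ft_force"]);return c,im
E
python3 -c "
from h import *
snap('w10')"
```

```text
20.0 [ 0.5026192  -0.18225439  0.30240249] [-1.93333086e+00 -2.47423807e+00  4.44920638e-05] [ 0.11587441  0.4200105  -0.29486487]
```

{"api": "move_arm", "payload": {"slide": [[-3, -2, 0], [-6, -5, 0], [-9, -8, 0], [-11, -9, 0], [-11, -9, 0], [-11, -9, 0]], "roll": [0, 0, 0, 0, 0, 0]}}

```text
time: 20.65
position: [0.4425, -0.3104, 0.3028]
tool_rot: [-1.933, -2.475, -0.002]
ft_force: [-0.0, 0.0, -0.4]
grip_width: 0.631
grip_force: 0.0
```

Run:
```python
from h import *
np.set_printoptions(precision=4,suppress=True)
c,im=snap("w11");W=np.load("w10.npz");i8=cv2.imread("pics/w10.png")
C=np.array([.4937,-.1584]);y=np.radians(14.05);Rb=np.array([[np.cos(y),np.sin(y)],[-np.sin(y),np.cos(y)]])
X=[]
for q in((.4775,-.138),(.4896,-.1845),(.5307,-.1243),(.5428,-.1707)):
    a,na=cen(i8,proj(W,[*q,.1365]),8);b,nb=cen(im,proj(c,plane(W,a,.1365)),8);T,e=tri([(W,a),(c,b)]);X.append(T);print(na,nb,T,e)
X=np.array(X);d=X[2:]-X[:2];print("dz",d[:,2],"deg",np.degrees(np.arctan2(d[:,2].mean(),.0546)),"yaw",np.degrees(np.arctan2(d[:,1],d[:,0])))
# ring: circle inner/outer via dark pixels
for w,i in((W,i8),(c,im)):
    p=proj(w,[.5095,-.155,.1365]).astype(int);v=cv2.cvtColor(i,cv2.COLOR_BGR2HSV)[p[1]-16:p[1]+17,p[0]-16:p[0]+17,2]
    v=cv2.resize(v,None,fx=4,fy=4,interpolation=cv2.INTER_CUBIC);bh=cv2.morphologyEx(v,cv2.MORPH_BLACKHAT,np.ones((25,25)))
    m=(bh>bh.max()*.5).astype(np.uint8);cs=cv2.findContours(m,0,1)[0];k=max(cs,key=lambda k:min(cv2.boundingRect(k)[2:]) );el=cv2.fitEllipse(k);q=(np.array(el[0])+.5)/4-.5+p-16
    print("ring",q,np.array(el[1])/4,plane(w,q,.1365))
```

```text
20.65 [ 0.4425 -0.3104  0.3028] [-1.9331 -2.4754 -0.0021] [-0.0151  0.0462 -0.3857]
44.625 63.375 [ 0.4778 -0.1382  0.1367] 6.316119900144243e-06
108.625 54.5 [ 0.4893 -0.1865  0.1437] 0.0009125380754100649
43.625 64.4375 [ 0.5311 -0.1244  0.1365] 4.077345702934392e-05
65.9375 107.5625 [ 0.5475 -0.1793  0.1304] 0.0016972101003499894
dz [-0.0002 -0.0133] deg -7.055822136222742 yaw [14.5266  7.09  ]
ring [326.1442 202.3338] [18.8675 19.1321] [ 0.5099 -0.1545  0.1365]
ring [428.8784  77.6352] [19.9284 22.4646] [ 0.5097 -0.1548  0.1365]
```

The clean left pair of screws gives a level face (-0.2°). The ring is at (0.5098, -0.1546, 0.136). Now I'm going to the gauge at (0.4008, 0.1765), rolling +0.49 so the fingers lie across its flats along x, clear of the neighbouring gauge.

{"api": "move_arm", "payload": {"slide": [[3, 1, 0], [7.5, 3, 0], [12.5, 5, 0], [17.3, 6.5, 0], [22, 8, 0], [27, 8.5, 0], [32, 8.5, 0], [36.5, 8.3, 0], [41, 8.2, 0], [45, 8, 0], [47.5, 7.8, 2], [48.2, 7.8, 6], [48.2, 7.8, 9], [48.2, 7.8, 9], [48.2, 7.8, 9]], "roll": [0, 0.04, 0.1, 0.16, 0.22, 0.28, 0.34, 0.4, 0.45, 0.49, 0.49, 0.49, 0.49, 0.49, 0.49]}}

```text
time: 22.2
position: [0.4009, 0.1755, 0.2136]
tool_rot: [2.476, 1.934, -0.0]
ft_force: [-0.6, -0.0, 1.7]
grip_width: 0.629
grip_force: 0.0
```

Run:
```python
from h import *
np.set_printoptions(precision=4,suppress=True)
c,im=snap("w12");print(proj(c,[.4008,.1765,.132]))
R=Ro.from_rotvec(monitor.get_state()["tool_rot"]).as_matrix();print(R)
t=cams.get_image("top");o=np.zeros((480,800,3),np.uint8);o[:,:480]=cv2.resize(t[245:345,250:350],(480,480),interpolation=cv2.INTER_CUBIC);o[:,480:]=im[:,150:470,::-1]
cv2.imwrite("pics/c12.png",o[:,:,::-1])
```

```text
22.2 [0.4009 0.1755 0.2136] [ 2.4757  1.9339 -0.0003] [-0.5584 -0.0193  1.7402]
[311.0359 250.279 ]
[[ 0.243   0.97    0.0019]
 [ 0.97   -0.243   0.0011]
 [ 0.0016  0.0016 -1.    ]]
```

View pics/c12.png

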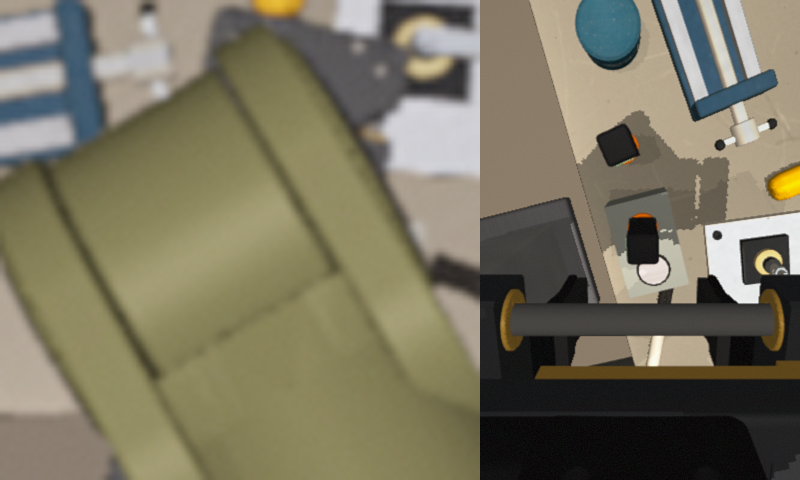

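The gauge, at crop (642,240) which is full column 312, stands square and centred between the fingers. I'm descending and gripping.

{"api": "move_arm", "payload": {"slide": [[0.1, 0, 2], [0.1, 0, 6], [0.1, 0, 10], [0.1, 0, 12.4], [0.1, 0, 13.2], [0.1, 0, 13.2], [0.1, 0, 13.2]], "roll": [0, 0, 0, 0, 0, 0, 0]}}

```text
time: 23.0
position: [0.4033, 0.1762, 0.083]
tool_rot: [2.478, 1.931, 0.005]
ft_force: [-0.2, 0.2, -0.4]
grip_width: 0.628
grip_force: 0.0
```

{"api": "move_arm", "payload": {"slide": [[0, 0, 0], [0, 0, 0], [0, 0, 0], [0, 0, 0], [0, 0, 0], [0, 0, 0], [0, 0, 0], [0, 0, 0]], "roll": [0, 0, 0, 0, 0, 0, 0, 0], "gripper": 1.5, "squeeze": 30}}

```text
time: 23.8
position: [0.4018, 0.1755, 0.0812]
tool_rot: [-2.478, -1.931, -0.0]
ft_force: [-1.2, 0.9, 1.6]
grip_width: 0.275
grip_force: 30.0
```

The gauge is held at 24 mm. I'm lifting it straight up.

{"api": "move_arm", "payload": {"slide": [[0, 0, -0.5], [0, 0, -1.5], [0, 0, -3], [0, 0, -5], [0, 0, -8], [0, 0, -12], [0, 0, -16], [0, 0, -20], [0, 0, -22], [0, 0, -22.5], [0, 0, -22.5]], "roll": [0, 0, 0, 0, 0, 0, 0, 0, 0, 0, 0]}}

```text
time: 24.9
position: [0.4018, 0.1753, 0.3064]
tool_rot: [2.478, 1.931, 0.002]
ft_force: [0.4, -1.0, -1.6]
grip_width: 0.272
grip_force: 30.0
```

Run:
```python
from h import *
np.set_printoptions(precision=4,suppress=True)
c,im=snap("w13");s=monitor.get_state();print(s["grip_width"],s["joint_positions"])
S=cams.get_calibration("side");si=cams.get_image("side")[:,:,::-1].copy();cv2.imwrite("pics/s13.png",si)
R=Ro.from_rotvec(s["tool_rot"]).as_matrix();p=s["position"];print(R)
tip=p+R[:,2]*.0762;print("tip exp",tip,proj(S,tip))
col=p+R[:,2]*.028;print("collar exp px",proj(S,col))
q=proj(S,col).astype(int);b,st=blob(si,(5,170,120),(16,255,255),(q[0]-20,q[1]-20,q[0]+20,q[1]+20));print("orange",b,st)
q=proj(c,col);print("wrist collar exp",q)
d=np.array([.5098,-.1546])-p[:2];print("to ring tool",R[:2,:2].T@d)
```

```text
24.9 [0.4018 0.1753 0.3064] [2.4783 1.9307 0.0016] [ 0.4016 -0.9538 -1.5634]
0.27744751229778186 [-0.7748 -0.1778  0.2631  1.812   0.0462  1.5026 -0.7659]
[[ 0.2446  0.9696 -0.001 ]
 [ 0.9696 -0.2446 -0.0006]
 [-0.0009 -0.0008 -1.    ]]
tip exp [0.4013 0.175  0.229 ] [376.2702 212.4833]
collar exp px [376.8293 191.4537]
orange [377.5217 193.3043] [15 20 14  5 46]
wrist collar exp [310.6868 276.3446]
to ring tool [-0.2931  0.1858]
```

The gauge is held: the collar is seen at (377.5,193) in the side view, where expected. I'm carrying it above the ring with the tip at 0.23, over the ball.

{"api": "move_arm", "payload": {"slide": [[-0.8, 0.5, 0], [-2.8, 1.8, 0], [-5.5, 3.5, 0], [-8.5, 5.4, 0], [-11.5, 7.3, 0], [-14.5, 9.2, 0], [-17.5, 11.1, 0], [-20.5, 13, 0], [-23.5, 14.9, 0], [-26.3, 16.7, 0], [-28.3, 18, 0], [-29.1, 18.5, 0], [-29.3, 18.6, 0], [-29.3, 18.6, 0], [-29.3, 18.6, 0]], "roll": [0, 0, 0, 0, 0, 0, 0, 0, 0, 0, 0, 0, 0, 0, 0]}}

```text
time: 26.5
position: [0.5104, -0.1526, 0.3058]
tool_rot: [-2.475, -1.933, -0.0]
ft_force: [1.0, -0.7, -1.9]
grip_width: 0.273
grip_force: 30.0
```

```bash
cat > chk.py <<'E'
from h import *
import sys
np.set_printoptions(precision=4,suppress=True)
c,im=snap(sys.argv[1]);s=monitor.get_state();R=Ro.from_rotvec(s["tool_rot"]).as_matrix();p=s["position"]
tip=p+R[:,2]*.0762;print("tip",tip,"z axis",R[:,2],"grip",s["grip_width"]);print("to ring, tool cm",100*R.T@(np.array([.5098,-.1546,.136])-tip))
print("ring px",proj(c,[.5098,-.1546,.136]),"tip px",proj(c,tip))
h=cv2.cvtColor(im,cv2.COLOR_BGR2HSV)
q=proj(c,tip).astype(int);sub=im[q[1]-14:q[1]+14:2,q[0]-20:q[0]+21:4];print(cv2.cvtColor(sub,cv2.COLOR_BGR2HSV)[:,:,0]);print(sub.max(2))
E
python3 chk.py w14
```

```text
26.5 [ 0.5104 -0.1526  0.3058] [-2.4751 -1.933  -0.0003] [ 1.0221 -0.7219 -1.8723]
tip [ 0.5104 -0.1526  0.2297] z axis [-0.0002  0.0009 -1.    ] grip 0.27437314453209294
to ring, tool cm [-0.2155 -0.0079  9.3708]
ring px [311.6295 229.3936] tip px [311.6748 253.6473]
[[ 21  29  29  29  29  29  29  29  29  21  21]
 [ 22  29  29  29  29  29  29  29  29  25  22]
 [ 29  29  29  29  29  29  29  29  29  29  29]
 [ 29  29  29  29  28  25  26  29  29  29  29]
 [ 29  29  29  26   8 162 165  23  29  29  29]
 [ 29  29  29 168  10   9   9 175  25  29  29]
 [ 29  29  25   9  13  14  14  12   0  29  25]
 [ 29  29  11  13  14  14  14  14  12  25  21]
 [ 29  24  14  14  14  14  14  14  14  16  26]
 [ 29  15  14  14  14  14  14  14  14  14  23]
 [ 24   2   3   5   4   3   0   5 174 173  14]
 [ 16   0  38 165  20  15 150  60 150 165  15]
 [ 10 165   0 150  30  23  18  90  45  30  15]
 [ 30 173  10   0 135 120  10 130  30   0 168]]
[[218 253 253 253 254 251 255 253 253 216 213]
 [221 253 252 252 252 253 253 253 252 232 222]
 [253 253 252 253 253 254 253 253 253 251 253]
 [253 253 252 254 245 187 208 255 253 252 252]
 [252 252 253 205  85  75  77 143 255 253 253]
 [252 253 255  76  91  91  93  78 211 253 253]
 [252 253 151 110 141 143 143 127  81 254 251]
 [252 254 109 170 215 214 216 199 132 250 244]
 [253 217 174 218 216 217 217 218 208 152 253]
 [254 165 217 216 217 216 217 217 183 172 253]
 [254  38  33  35  33  34  36  32  25  29 153]
 [ 63  20  20  22  21  21  20  20  20  18  32]
 [ 22  22  17  19  19  22  19  17  20  22  22]
 [ 20  18  19  17  17  18  22  19  17  19  21]]
```

Hovering 93 mm over the ring, 2 mm off in tool x. I'm descending to 10 mm above it with that correction.

{"api": "move_arm", "payload": {"slide": [[-0.1, 0, 1], [-0.2, 0, 3], [-0.2, 0, 5], [-0.2, 0, 6.7], [-0.2, 0, 7.8], [-0.2, 0, 8.3], [-0.2, 0, 8.3], [-0.2, 0, 8.3], [-0.2, 0, 8.3]], "roll": [0, 0, 0, 0, 0, 0, 0, 0, 0]}}

```text
time: 27.45
position: [0.5106, -0.1563, 0.2239]
tool_rot: [2.477, 1.93, 0.002]
ft_force: [-0.4, 0.8, -1.1]
grip_width: 0.276
grip_force: 30.0
```

```bash
cat > chk2.py <<'E'
from h import *
import sys
np.set_printoptions(precision=4,suppress=True)
S=cams.get_calibration("side");P=[];F=[]
for i in range(4):
    si=cams.get_image("side")[:,:,::-1].copy();s=monitor.get_state();P.append(s["position"]);F.append(s["ft_force"])
cv2.imwrite(f"pics/{sys.argv[1]}.png",si)
R=Ro.from_rotvec(s["tool_rot"]).as_matrix();p=np.mean(P,0);tip=p+R[:,2]*.0762
print(s["time"],"tip",tip,"zax",R[:,2],"F",np.mean(F,0),"grip",s["grip_width"]);print("to ring tool cm",100*R.T@(np.array([.5098,-.1546,.136])-tip))
print("side: ring px",proj(S,[.5098,-.1546,.136]),"tip px",proj(S,tip))
E
python3 chk2.py s15
python3 - <<'E'
from h import *
S=cams.get_calibration("side");si=cv2.imread("pics/s15.png");q=proj(S,[.5098,-.1546,.14]).astype(int)
h=cv2.cvtColor(si,cv2.COLOR_BGR2HSV);print(q)
for r in range(q[1]-26,q[1]+8): print(r,' '.join(f"{h[r,x,0]:3d}/{h[r,x,1]:3d}/{h[r,x,2]:3d}" for x in range(q[0]-8,q[0]+9,2)))
E
```

```text
27.65 tip [ 0.5104 -0.1562  0.1475] zax [ 0.0008  0.0001 -1.    ] F [ 0.1791  0.8532 -1.6836] grip 0.27289577328559433
to ring tool cm [ 0.143  -0.1024  1.1456]
side: ring px [355.9321 190.8849] tip px [355.8599 186.7052]
[355 189]
163  19/ 56/122  20/ 55/120  21/ 44/ 41 150/ 13/ 20 120/ 12/ 22 120/ 12/ 21  30/ 12/ 22  10/ 28/ 27  18/ 52/117
164  19/ 56/122  19/ 53/120  15/ 38/ 40 140/ 33/ 23   0/ 12/ 21 150/ 10/ 25  90/ 11/ 23  12/ 35/ 36  19/ 54/117
165  18/ 56/122  18/ 55/121  19/ 49/ 42  30/ 12/ 22 120/ 12/ 21 135/ 23/ 22   0/  0/ 21  18/ 49/ 67  19/ 57/121
166  20/ 55/120  20/ 55/120  10/ 38/ 40   0/  0/ 22 120/ 12/ 21   0/ 11/ 23   0/ 12/ 21  18/ 53/ 72  18/ 55/120
167  20/ 55/121  18/ 56/119  21/ 44/ 41 150/  9/ 30   0/  0/ 23 120/ 23/ 22   0/  0/ 21  19/ 50/ 71  20/ 55/120
168  19/ 56/122  19/ 53/120  17/ 56/ 41 120/ 12/ 22 150/ 12/ 22   0/  0/ 23 120/ 13/ 20  15/ 66/ 77  20/ 55/120
169  20/ 54/122  19/ 57/121  11/144/ 69   8/121/ 40   5/ 57/ 27 150/ 12/ 22   8/128/ 40  11/136/111  19/ 57/120
170  18/ 54/123  18/ 59/122  12/199/131  12/218/110  11/203/ 84   9/164/ 59  12/216/
[... 2239 characters left out ...]
/235   2/232/237   2/237/181
191 150/ 10/ 26  19/213/116  21/255/195  21/254/176  20/255/184   3/234/182   1/235/212   1/233/218   2/237/184
192 150/ 19/ 27  20/208/ 97  21/255/194  21/255/186  20/247/155   2/226/147   1/232/169   1/229/178   1/233/159
193  17/114/ 67  20/219/119  21/255/196  21/255/198  21/255/187   7/240/133   1/239/142   1/232/146   4/233/139
194  18/139/160  21/255/190  21/255/199  21/255/200  21/255/198  15/247/152   2/229/130   2/230/133   9/233/139
195  20/174/180  21/255/202  21/255/202  21/255/202  21/255/202  20/255/187   8/219/128   2/193/124  18/245/171
196  21/255/218  21/255/207  21/255/206  21/255/202  21/255/201  21/255/198  18/184/150   3/ 68/109  19/204/169
```

The side view agrees: nose at column 355.5, end at row 186.5, both as predicted. I'm descending slowly with the small lateral correction.

{"api": "move_arm", "payload": {"slide": [[0.1, -0.1, 0.3], [0.14, -0.1, 0.6], [0.14, -0.1, 0.8], [0.14, -0.1, 0.9], [0.14, -0.1, 0.9], [0.14, -0.1, 0.9]], "roll": [0, 0, 0, 0, 0, 0]}}

```text
time: 28.25
position: [0.5094, -0.1546, 0.2141]
tool_rot: [2.478, 1.931, 0.0]
ft_force: [0.8, 0.3, -2.2]
grip_width: 0.275
grip_force: 30.0
```

```bash
python3 chk2.py s16
```

```text
28.45 tip [ 0.5095 -0.1546  0.1379] zax [ 0.0002  0.0001 -1.    ] F [ 0.4497 -0.2701 -1.4272] grip 0.27569541204757136
to ring tool cm [0.0077 0.0333 0.1947]
side: ring px [355.9321 190.8849] tip px [356.0625 190.2284]
```

{"api": "move_arm", "payload": {"slide": [[0, 0, 0.07], [0, 0, 0.14], [0, 0, 0.2], [0, 0, 0.25], [0, 0, 0.3], [0, 0, 0.3], [0, 0, 0.3]], "roll": [0, 0, 0, 0, 0, 0, 0]}}

```text
time: 29.15
position: [0.5094, -0.1545, 0.2112]
tool_rot: [-2.478, -1.931, -0.0]
ft_force: [-0.8, 0.4, 0.8]
grip_width: 0.272
grip_force: 30.0
```

```bash
python3 chk2.py s17
```

```text
29.35 tip [ 0.5094 -0.1545  0.1349] zax [ 0.0001  0.0001 -1.    ] F [-0.8031  0.2138  0.0626] grip 0.2732762915104701
to ring tool cm [ 0.0037  0.0418 -0.1065]
side: ring px [355.9321 190.8849] tip px [356.0738 191.271 ]
```

Contact: the force has risen about 1.6 N, and the full-out nose point is about 0.7 mm below the face. I'm pressing about 3.5 mm more.

{"api": "move_arm", "payload": {"slide": [[0, 0, 0.05], [0, 0, 0.1], [0, 0, 0.15], [0, 0, 0.2], [0, 0, 0.25], [0, 0, 0.3], [0, 0, 0.35], [0, 0, 0.35], [0, 0, 0.35]], "roll": [0, 0, 0, 0, 0, 0, 0, 0, 0]}}

```text
time: 30.25
position: [0.5094, -0.1545, 0.2076]
tool_rot: [-2.478, -1.931, -0.0]
ft_force: [-1.3, 0.8, 1.2]
grip_width: 0.277
grip_force: 30.0
```

```bash
python3 chk2.py s18; python3 chk2.py s19
```

```text
30.45 tip [ 0.5094 -0.1545  0.1314] zax [ 0.0001  0.0001 -1.    ] F [-0.9703  0.5897  0.8169] grip 0.2752628874735471
to ring tool cm [ 0.0027  0.0415 -0.4609]
side: ring px [355.9321 190.8849] tip px [356.0588 192.4842]
30.65 tip [ 0.5094 -0.1545  0.1314] zax [ 0.      0.0001 -1.    ] F [-0.7289 -0.1295  1.0388] grip 0.27432840619880744
to ring tool cm [ 0.004   0.0432 -0.4631]
side: ring px [355.9321 190.8849] tip px [356.0663 192.4911]
```

Run:
```python
from h import *
F=[];P=[]
for i in range(20):
    cams.get_image("side");s=monitor.get_state();F.append(s["ft_force"]);P.append(s["position"])
print(s["time"],np.mean(F,0),np.std(F,0)/20**.5,np.mean(P,0)-[0,0,.0762],s["qd"])
```

```text
31.65 [-0.90163219  0.23454047  1.30972837] [0.12021826 0.09782275 0.08767786] [ 0.50938037 -0.15454481  0.1313578 ] [-7.71827813e-04 -2.02768791e-03  7.23618021e-05  7.30347987e-04
 -9.16330426e-04  2.54261010e-03  2.51920441e-03]
```

The pressing force averages about 2.9 N, so the nose is about 4 mm in, and the tip is within 0.5 mm of the ring's centre. Everything is steady, so I'm handing in.

```bash
python3 -c "
from bench import workorder
print(workorder.close_job())"
```

```text
the job is handed in; nothing more can be done
None
```

I turned the plate into line with the tongue, levelled the face and handed the job in at about 32 s, with the gauge held square in the ring at about 2.9 N and its nose about 4 mm in; no verdict came back.

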